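Set the head height screw of a plate washer

TASK

On the plate washer, turn the blue wing screw on the white head arm clockwise (seen from above) until you feel it bottom snugly, without forcing it any further; then back it off a quarter turn from there. After that push the red lock lever beside it fully over to its far side, and let go of everything. Leave the vial, the well plate, the bottle and the tray where they are.

Things in the scene. Friction and masses are not known exactly. Their poses are not given: they have to be found in the camera images.
- washer: Black plate washer fixed to the bench, base 340 (x) x 360 (y) x 60 mm; on its +y side a tower 110 mm wide (y 70 to 180 in its frame, top at z 179, blue panel); the rest is a low open deck at z 60. Origin: centre of the underside, z up.
- head_arm (a point): Centre of the top of the white head arm, which crosses the deck from the tower: 70 (x) x 235 (y) x 30 mm, top 130 mm above the bench. Axes as the washer's. The screw stands on it 17.5 mm towards +y from this point, the lock lever housing 82.5 mm towards -y.
- screw_grip (a point): Height screw's blue upright wing: 36 mm long (x), 12 thick (y), 145 to 175 mm above the bench, flat sides, small red mark on top at its +x end. This point is on the vertical axis, 166 mm above the bench, and turns with the screw (z up). Grip from above across the 12 mm. Clockwise from above tightens; it turns at about 0.04 N m and does not rise or sink. Starts 0.7 to 2.4 rad short of bottom.
- dial (a point): Centre of the dark dial plate (54 mm across, top 134 mm above the bench, a yellow tick each 45 degrees) under the wing; fixed to the washer. Where the screw bottoms is different each time and unmarked: feel for it. Bottomed, it gives springily, 2 N m per rad, and springs back if let go. Snug is 0.12 N m on the seat (0.06 rad past first touch); over 0.6 N m (0.3 rad past) is forcing.
- lock_tip (a point): Centre of the red ball, 26 mm across, on the lock lever: a 10 mm rod, 50 mm from pivot to ball. The pivot is 152 mm above the bench in a grey housing 70 (x) x 50 (y) mm, top 155 mm. The ball swings in the washer's x-z plane; it starts leaning to the washer's -x and must be pushed to lean to +x, its far side from the robot.
- lock (a joint): Angle of the lock lever, rad: 0 leans 0.5 to the washer's -x (open), 1.0 leans 0.5 to +x (locked, end stop). Starts at 0 to 0.2, stays where it is left; about 1.2 N at the ball moves it.
- vial: Small amber jar, 32 mm across, 60 mm high, loose on the deck on the -x side of the head arm. Origin: centre of its underside.
- plate: White well plate, 86 x 128 x 13 mm, loose on the deck on the +x side of the head arm. Origin: centre of its underside.
- reagent: White bottle with a blue cap, 66 mm across, 150 mm high, loose on the bench right of the washer. Origin: centre of its underside.
- tray: Yellow open tray, 160 x 110 x 50 mm, loose on the bench left of the washer. Origin: centre of its underside.

How it is judged:
By the outcome, as a careful person would: the job done as asked, in the order asked, and still so for the second after the job is handed in, with the robot touching nothing.
It also fails if it takes over 72 s, if anything falls off the work surface, if the arm or the gripper's body presses on something with over 40 N, if the wrist force passes 120 N, or if a joint passes its speed limit or range.

ROBOT

A 6-joint arm with a two-finger parallel gripper is mounted at the origin on the work surface. World frame = base frame: x ahead of the robot, y to its left, z up, the work surface at z = 0. Lengths are in m, angles in rad, forces in N, time in s.
With the tool pointing down it reaches from about 0.35 to 0.925 m from the base axis. Payload 6.4 kg.
Tool frame: the origin (TCP) lies at the very end of the fingers, on their centre line; the grasp point (between the pads) lies 19 mm behind it; z points along the fingers, y is the line along which they close (so a half turn about z gives the same grasp; the last joint's range is limited). The gripper opens to 94 mm and grips with 3 to 60 N. Pads are 16 mm wide; open, the fingers measure 119 mm over their backs; the gripper's body (75 mm by 177 mm) begins 78 mm behind the grasp point.
Start: joints at [-1.275, 0.245, 1.558, -0, 1.339, -0.174], TCP at [0.294, -0.58, 0.205] pointing down, gripper open.
Joint ranges: [-3.13, 3.13], [-1.02, 2.26], [0.13, 2.54], [-0.95, 4.09], [0.21, 2.88], [-2.74, 2.74]. Speed limits (rad/s): [2.57, 2.57, 3.14, 3.14, 3.14, 3.14].

INTERFACE

Orientations are given as a rotation vector (axis times angle).
In Python, from rig import readout, optics, job gives the robot as it stands.
- The arm moves only by the shell command python3 -m handwheel 'ROWS' [FORCE]. ROWS is JSON, a list that holds one entry, the list of rows, each a list of 5 numbers: the opening, from -1 (shut) to 1 (fully open), then the shift along the tool's x, y, z in m, then the turn about the tool's z in rad. In form: [[[claw, x, y, z, turn], ...]]. A call has exactly 10 rows; each row shifts and turns the commanded pose from where the row before left it, along the tool's axes as they then stand; what a row does not reach is not made up. A row lasts 1/10 s, in which the tool goes at most 50 mm and 8.59 degrees, less where a joint would pass 70% of its speed; a pose out of reach is approached as far as the arm can. A call with a gripper value outside its range is refused whole. The fingers move at their own pace and stop on an object; FORCE is the grip in N (left out, the last holds). Time passes only in rows, so rows that do not move let the fingers close, or fill a call up. It gives the time, the measured TCP pose, the force, the opening and the grip force at its end, in the units of the state.
- readout.state(): the state, without advancing time (a new reading comes with each control period).
- optics.snapshot(name): name is "side" or "top" or "wrist"; returns a dict with "color" (384x512x3 uint8, blue, green, red), "fx", "fy", "cx", "cy" (pixels), "rvec" (rotation vector, rad) and "tvec" (3), from world to camera coordinates, as OpenCV has them; the wrist camera has in their place "tool_from_camera" (4x4, takes a point from camera to tool coordinates, whose origin is the TCP and whose axes are the flange's). Camera axes: x right, y down, z forward; pixel columns grow to the right and rows downward; lengths in m; the calibration is good to about 2 mm. A picture is of the moment at which its call begins: read the wrist's pose just before it. There is no depth.
- job.hand_in(): hands the job in; it is judged then, once.
Trained networks look in a picture, given as the dict that the camera call returned (one of the last four; its "shot" number tells which), for a name from the list of things; names that differ only in an ending like _2 or _b are one class to them, and where a whole thing is asked for, a point or a joint stands for the part that bears it (a point fixed in the world has none). Each returns a list of dicts, best first, with "p" (0 to 1); they miss things now and then, are a little off and sometimes report something else, mostly with a low value. They report only what shows in the picture. A call takes as long as a camera call.
- optics.recognise(picture, thing): "position" ([row, column] in pixels, amid what is visible of it).
- optics.masks_of(picture, thing): "pixels" (384x512 bool, what is visible of it) and "position" ([row, column] in pixels, amid what is visible of it).
- optics.pinpoint(picture, thing): "position" ([row, column] in pixels: a listed point, or the origin of a listed thing).
The state is a dict: "clock": time; "joints": joint angles; "qd": joint speeds; "joint_torque": joint torques, N m; "ee_pos": TCP position; "tcp_rot": TCP orientation; "force": force on the tool from outside, world axes, zero at the start; "moment": the same for the moment, N m; "opening": finger opening in m; "finger_force": force on a finger pad.
Only numpy, scipy, OpenCV 4.12 (cv2) and the standard library are available. Lean on these libraries where they do the work, as an engineer would, in place of code of your own. Each camera call takes 0.05 s, during which the arm holds its last target. There are 200 camera calls.

## Working session

There is one attempt and no reset: what is moved stays moved. The work goes in short steps, Python scripts to look and compute and a shell command to move; the robot and the scene stay as the last step left them, time stands still between calls to the robot, and variables do not carry over. Pictures are saved under pics/ and viewed, at most 10 in all, crops included, and the job is handed in when it is done.

```bash
mkdir -p pics; cat > h.py <<'E'
import numpy as np, cv2
from scipy.spatial.transform import Rotation as R
from rig import readout, optics, job
def cam(p, st=None):
    if "rvec" in p:
        Rm=cv2.Rodrigues(np.array(p["rvec"],float))[0]; return Rm.T, -Rm.T@np.array(p["tvec"],float).ravel()
    T=np.array(p["tool_from_camera"]); Rt=R.from_rotvec(st["tcp_rot"]).as_matrix()
    return Rt@T[:3,:3], Rt@T[:3,3]+np.array(st["ee_pos"])
def atz(p,rc,z,st=None):
    Rw,c=cam(p,st); d=Rw@np.array([(rc[1]-p["cx"])/p["fx"],(rc[0]-p["cy"])/p["fy"],1.]); return c+d*(z-c[2])/d[2]
def tri(a,b):
    A=np.zeros((3,3));v=np.zeros(3)
    for p,rc in (a,b):
        Rw,c=cam(p); d=Rw@np.array([(rc[1]-p["cx"])/p["fx"],(rc[0]-p["cy"])/p["fy"],1.]); d/=np.linalg.norm(d)
        M=np.eye(3)-np.outer(d,d);A+=M;v+=M@c
    return np.linalg.solve(A,v)
E
python3 - <<'E'
from h import *
s=readout.state(); print({k:np.round(v,3) for k,v in s.items()})
t=optics.snapshot("top"); d=optics.snapshot("side")
cv2.imwrite("pics/both.png",np.hstack([t["color"],d["color"]])[:, :] if 0 else cv2.resize(np.hstack([t["color"],d["color"]]),(800,300)))
cv2.imwrite("pics/top.png",cv2.resize(t["color"],(800,600)))
for n,z in [("washer",0),("head_arm",.13),("screw_grip",.166),("dial",.134),("lock_tip",.195),("vial",.06),("plate",.06),("reagent",0),("tray",0)]:
    a=optics.pinpoint(t,n);b=optics.pinpoint(d,n)
    for q,nm in((a,"top"),(b,"side")):
        if q: print(n,nm,np.round(q[0]["position"],1),round(q[0]["p"],2),np.round(atz(t if nm=="top" else d,q[0]["position"],z),3))
    if a and b: print("   tri",np.round(tri((t,a[0]["position"]),(d,b[0]["position"])),3))
E
```

```text
{'clock': np.float64(0.0), 'joints': array([-1.275,  0.246,  1.559, -0.   ,  1.339, -0.174]), 'qd': array([-0.002, -0.001, -0.001,  0.001,  0.001, -0.   ]), 'joint_torque': array([ 1.0000e-03, -4.1584e+01, -3.1460e+01,  6.9000e-02,  3.3000e-02,
       -0.0000e+00]), 'ee_pos': array([ 0.294, -0.579,  0.204]), 'tcp_rot': array([-3.054, -0.731,  0.   ]), 'force': array([-0.693,  0.216,  0.304]), 'moment': array([-0.011,  0.004, -0.055]), 'finger_force': np.float64(0.0), 'opening': np.float64(0.094)}
washer top [180.5 246.3] 0.72 [0.588 0.079 0.   ]
washer side [217.6 253.4] 0.6 [0.587 0.079 0.   ]
   tri [ 0.588  0.079 -0.   ]
head_arm top [178.9 258.7] 0.66 [0.578 0.029 0.13 ]
head_arm side [197.2 260.8] 0.7 [0.566 0.016 0.13 ]
   tri [0.579 0.029 0.12 ]
screw_grip top [176.9 254.4] 0.59 [0.581 0.046 0.166]
screw_grip side [185.8 255.7] 0.5 [0.568 0.046 0.166]
   tri [0.577 0.049 0.162]
dial top [175.5 251.2] 0.61 [0.59  0.058 0.134]
dial side [194.2 257.1] 0.9 [0.567 0.037 0.134]
   tri [0.591 0.06  0.115]
lock_tip top [180.8 280.1] 0.47 [ 0.563 -0.052  0.195]
lock_tip side [188.4 271.4] 0.56 [ 0.561 -0.044  0.195]
   tri [ 0.56  -0.049  0.198]
vial top [207.6 257.7] 0.63 [0.47  0.031 0.06 ]
vial side [221.9 240.1] 0.71 [0.468 0.023 0.06 ]
   tri [0.472 0.03  0.055]
plate top [158.7 254.6] 0.66 [0.67  0.045 0.06 ]
plate side [201.7 274.5] 0.49 [0.665 0.039 0.06 ]
   tri [0.671 0.045 0.055]
reagent top [194.  366.2] 0.54 [ 0.536 -0.424  0.   ]
reagent side [286. 340.] 0.97 [ 0.514 -0.414  0.   ]
   tri [ 0.528 -0.417 -0.004]
tray top [198.  134.1] 0.81 [0.509 0.547 0.   ]
tray side [181.4 172.7] 0.57 [0.526 0.55  0.   ]
   tri [0.514 0.541 0.008]
```

View pics/top.png

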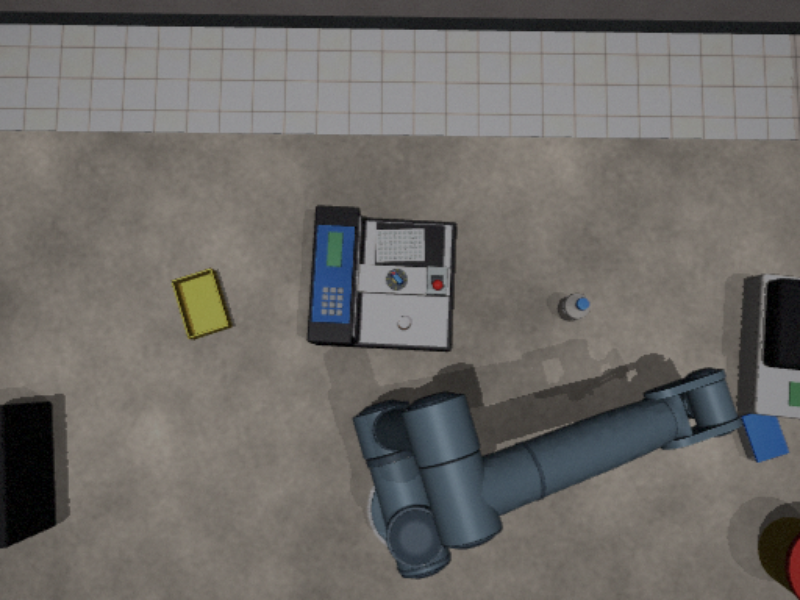

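View pics/both.png

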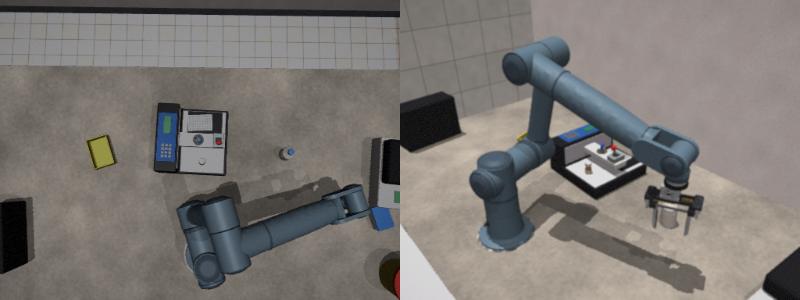

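Top view: the washer sits at about (382,278) in the 800x600 picture, with a slight yaw. The screw is at (397,279), the red ball at (437,285) and the vial at (404,322). I'll rise and move over the screw.

```bash
python3 -m handwheel '[[[1,0,0,-0.04,0],[1,0,0,-0.04,0],[1,0,0,-0.04,0],[1,0,0,-0.04,0],[1,0.036,-0.0305,0,0],[1,0.036,-0.0305,0,0],[1,0.036,-0.0305,0,0],[1,0.036,-0.0305,0,0],[1,0.036,-0.0305,0,0],[1,0.036,-0.0305,0,0]]]' 
python3 -m handwheel '[[[1,0.036,-0.0305,0,0],[1,0.036,-0.0305,0,0],[1,0.036,-0.0305,0,0],[1,0.036,-0.0305,0,0],[1,0.036,-0.0305,0,0],[1,0.036,-0.0305,0,0],[1,0.036,-0.0305,0,0],[1,0.036,-0.0305,0,0],[1,0,0,0,0],[1,0,0,0,0]]]'
cat > look.py <<'E'
from h import *
import sys
s=readout.state(); w=optics.snapshot("wrist")
print(np.round(s["clock"],2),np.round(s["ee_pos"],4),np.round(s["tcp_rot"],3),np.round(s["joints"],3)); print(np.round(w["tool_from_camera"],3).tolist(),w["fx"])
cv2.imwrite(f"pics/{sys.argv[1]}.png",cv2.resize(w["color"],(800,600)))
for n,z in [("head_arm",.13),("screw_grip",.166),("dial",.134),("lock_tip",.197),("vial",.06)]:
    q=optics.pinpoint(w,n)
    if q: print(n,np.round(q[0]["position"],1),round(q[0]["p"],2),np.round(atz(w,q[0]["position"],z,s),4))
m=optics.masks_of(w,"screw_grip")
if m:
    r,c=np.nonzero(m[0]["pixels"]); P=np.array([atz(w,(a,b),.17,s)[:2] for a,b in zip(r,c)])
    mu,(l,V)=P.mean(0),np.linalg.eigh(np.cov((P-P.mean(0)).T)); print("mask",len(r),mu,np.sqrt(l*12),"angle",np.arctan2(V[1,1],V[0,1]))
E
python3 look.py w1
```

```text
clock: 2.0
ee_pos: [0.4044, -0.3168, 0.3656]
tcp_rot: [3.055, 0.73, 0.001]
force: [0.6, -0.2, -0.3]
opening: 0.0941
finger_force: 0.0
clock: 3.0
ee_pos: [0.5504, 0.0301, 0.3653]
tcp_rot: [3.054, 0.734, -0.001]
force: [-0.4, -0.7, -1.1]
opening: 0.0937
finger_force: 0.0
3.0 [0.5504 0.0301 0.3653] [ 3.054e+00  7.340e-01 -1.000e-03] [-0.151 -0.074  1.611 -0.     1.605  0.948]
[[0.001, -0.965, -0.261, 0.077], [1.0, 0.001, 0.001, 0.001], [-0.0, -0.261, 0.965, -0.18], [0.0, 0.0, 0.0, 1.0]] 282.60144777830413
head_arm [148.8 269.9] 0.97 [0.5857 0.0262 0.13  ]
dial [144.5 255.8] 0.86 [0.5822 0.0475 0.134 ]
lock_tip [200.8 316.5] 0.93 [ 0.5596 -0.0521  0.197 ]
vial [202.8 238.3] 0.65 [0.4688 0.0254 0.06  ]
mask 293 [0.58300993 0.04623878] [0.01489787 0.03351498] angle -2.4528684870931454
```

View pics/w1.png

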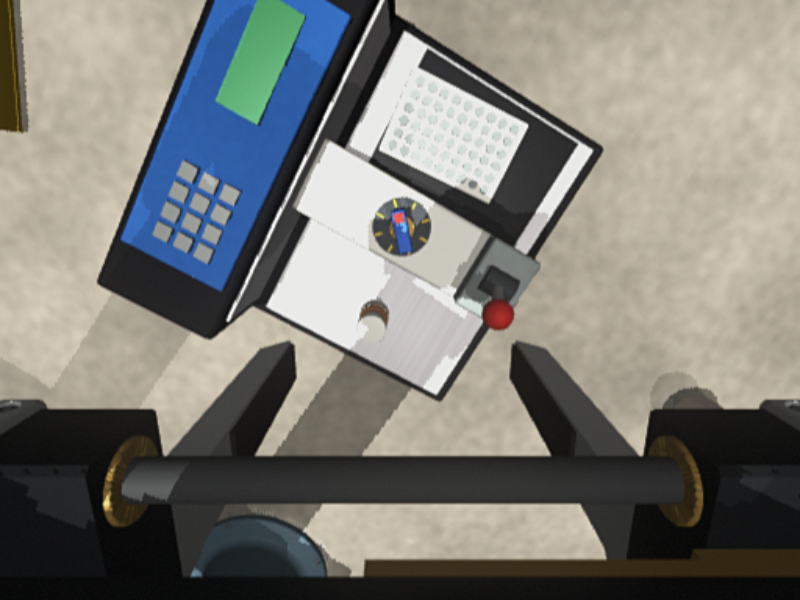

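The wrist view shows the wing at (402,234), with its red end pointing up in the picture, about 0.66 rad from world x. The ball is at (498,314). I'll centre over the wing, align, and look once more from closer.

```bash
python3 -m handwheel '[[[-0.1,0.0183,0,0.03,0],[-0.1,0.0182,0,0.03,0],[-0.1,0,0,0.035,0],[-0.1,0,0,0,-0.1],[-0.1,0,0,0,-0.09],[-0.1,0,0,0,0],[-0.1,0,0,0,0],[-0.1,0,0,0,0],[-0.1,0,0,0,0],[-0.1,0,0,0,0]]]' 
python3 look.py w2
```

```text
clock: 4.35
ee_pos: [0.583, 0.0458, 0.2706]
tcp_rot: [2.972, 1.017, 0.0]
force: [0.2, -0.0, 1.0]
opening: 0.0418
finger_force: 0.0
4.35 [0.583  0.0458 0.2706] [2.972 1.017 0.   ] [-0.115  0.045  1.661 -0.     1.435  0.796]
[[0.001, -0.965, -0.261, 0.076], [1.0, 0.001, 0.0, 0.001], [-0.0, -0.261, 0.965, -0.18], [0.0, 0.0, 0.0, 1.0]] 282.60144777830413
head_arm [191.5 267.5] 0.86 [0.5836 0.0294 0.13  ]
screw_grip [190.  254.4] 0.78 [0.5833 0.0481 0.166 ]
dial [184.9 255. ] 0.73 [0.5816 0.0464 0.134 ]
vial [234.4 220. ] 0.47 [0.475  0.0306 0.06  ]
mask 564 [0.58366085 0.04688691] [0.01597291 0.03871522] angle -2.479798901974163
```

View pics/w2.png

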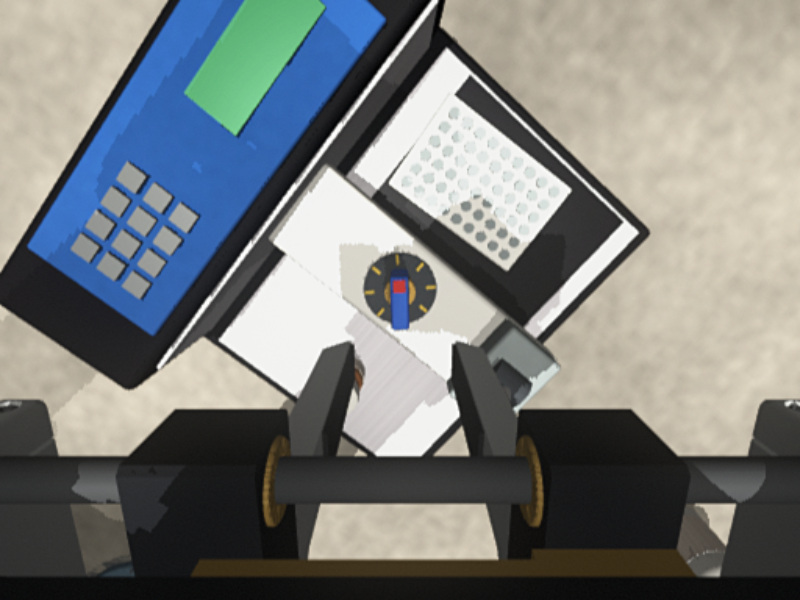

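The wing is centred and aligned at (400,300). I'll descend and grip.

```bash
python3 -m handwheel '[[[-0.1,0.001,0,0.03,0],[-0.1,0,0,0.03,0],[-0.1,0,0,0.03,0],[-0.1,0,0,0.02,0],[-0.1,0,0,0.013,0],[-0.1,0,0,0,0],[-1,0,0,0,0],[-1,0,0,0,0],[-1,0,0,0,0],[-1,0,0,0,0]]]' 40
cat > st.py <<'E'
from h import *
s=[readout.state() for _ in range(1)][0]
x=R.from_rotvec(s["tcp_rot"]).as_matrix()[:,0]
print(round(float(s["clock"]),2),np.round(s["ee_pos"],4),"yaw",round(float(np.arctan2(x[1],x[0])),4),"j6",round(float(s["joints"][5]),3),"t6",round(float(s["joint_torque"][5]),3),"F",np.round(s["force"],2),"M",np.round(s["moment"],3),"op",round(float(s["opening"]),4),round(float(s["finger_force"]),1))
E
python3 st.py
```

```text
clock: 5.7
ee_pos: [0.5838, 0.0473, 0.1486]
tcp_rot: [-2.97, -1.016, -0.001]
force: [-5.8, 8.4, 6.3]
opening: 0.0137
finger_force: 5.5
5.7 [0.5838 0.0473 0.1486] yaw 0.6594 j6 0.797 t6 0.009 F [-5.81  8.38  6.35] M [ 1.789e+00  1.240e+00 -1.000e-03] op 0.0137 5.5
```

```bash
python3 -m handwheel '[[[-1,0,0,0,0],[-1,0,0,0,0],[-1,0,0,0,0],[-1,0,0,0,0],[-1,0,0,0,0],[-1,0,0,0,0],[-1,0,0,0,0],[-1,0,0,0,0],[-1,0,0,0,0],[-1,0,0,0,0]]]' 40
python3 st.py
python3 -m handwheel '[[[-1,0,0,0,0.06],[-1,0,0,0,0.06],[-1,0,0,0,0.06],[-1,0,0,0,0.06],[-1,0,0,0,0.06],[-1,0,0,0,0.06],[-1,0,0,0,0.06],[-1,0,0,0,0.06],[-1,0,0,0,0.02],[-1,0,0,0,0.02]]]' >/dev/null
python3 st.py
```

```text
clock: 6.7
ee_pos: [0.5831, 0.0482, 0.1486]
tcp_rot: [-2.969, -1.017, 0.0]
force: [-4.6, 5.5, 5.5]
opening: 0.0117
finger_force: 40.0
6.7 [0.5831 0.0482 0.1486] yaw 0.6601 j6 0.797 t6 0.017 F [-4.64  5.49  5.53] M [ 1.094  0.881 -0.004] op 0.0117 40.0
7.7 [0.5836 0.0471 0.1486] yaw 0.1398 j6 1.317 t6 -0.124 F [-4.6   2.86  5.52] M [0.548 0.834 0.025] op 0.0114 40.0
```

```bash
for i in 1 ; do python3 -m handwheel '[[[-1,0,0,0,0.02],[-1,0,0,0,0.02],[-1,0,0,0,0.02],[-1,0,0,0,0.02],[-1,0,0,0,0.02],[-1,0,0,0,0.01],[-1,0,0,0,0.01],[-1,0,0,0,0.01],[-1,0,0,0,0.01],[-1,0,0,0,0.01]]]'  >/dev/null
python3 st.py; done
python3 - <<'E'
from h import *
for _ in range(5): 
    optics.snapshot("top"); s=readout.state(); print(s["clock"],s["moment"][2],s["joint_torque"][5],s["force"])
E
```

```text
8.7 [0.5836 0.0467 0.1486] yaw -0.0097 j6 1.467 t6 -0.045 F [-3.55  1.89  5.54] M [0.357 0.78  0.035] op 0.0119 40.0
8.75 0.07489219851059842 0.06521960953250527 [-4.2583686   2.62459476  5.81994415]
8.8 0.06189257504225214 0.07149572018533945 [-3.07225618  1.60461846  6.13907938]
8.85 0.003910965854487379 0.04237711429595947 [-3.37928176  1.2997482   6.71990685]
8.9 0.015235924063761976 0.03553721588104963 [-3.76268104  1.52455726  5.53127108]
8.95 -0.02887520031458541 0.03434823593124747 [-4.74614622  1.4261923   5.75677975]
```

```bash
python3 -m handwheel '[[[-1,0,0,0,0.02],[-1,0,0,0,0.02],[-1,0,0,0,0.02],[-1,0,0,0,0.02],[-1,0,0,0,0.02],[-1,0,0,0,0.01],[-1,0,0,0,0.01],[-1,0,0,0,0.01],[-1,0,0,0,0.01],[-1,0,0,0,0.01]]]'  >/dev/null
python3 st.py
```

```text
9.95 [0.5836 0.0464 0.1486] yaw -0.1597 j6 1.617 t6 -0.041 F [-4.45  0.66  5.18] M [0.169 0.849 0.075] op 0.0116 40.0
```

```bash
python3 -m handwheel '[[[-1,0,0,0,0.02],[-1,0,0,0,0.02],[-1,0,0,0,0.02],[-1,0,0,0,0.02],[-1,0,0,0,0.01],[-1,0,0,0,0.01],[-1,0,0,0,0],[-1,0,0,0,0],[-1,0,0,0,0],[-1,0,0,0,0]]]'  >/dev/null
python3 st.py
```

```text
10.95 [0.5835 0.0462 0.1486] yaw -0.2592 j6 1.716 t6 0.042 F [-3.68  0.17  6.87] M [-0.04   0.809  0.046] op 0.0118 40.0
```

```bash
python3 -m handwheel '[[[-1,0,0,0,0.02],[-1,0,0,0,0.02],[-1,0,0,0,0.02],[-1,0,0,0,0.02],[-1,0,0,0,0.02],[-1,0,0,0,0.01],[-1,0,0,0,0.01],[-1,0,0,0,0.01],[-1,0,0,0,0.01],[-1,0,0,0,0.01]]]'  >/dev/null
python3 st.py
```

```text
11.95 [0.5834 0.0458 0.1486] yaw -0.4096 j6 1.867 t6 -0.033 F [-5.19 -1.38  6.62] M [-0.166  0.997  0.047] op 0.0119 40.0
```

```bash
python3 -m handwheel '[[[-1,0,0,0,0.02],[-1,0,0,0,0.02],[-1,0,0,0,0.02],[-1,0,0,0,0.02],[-1,0,0,0,0.02],[-1,0,0,0,0.01],[-1,0,0,0,0.01],[-1,0,0,0,0.01],[-1,0,0,0,0.01],[-1,0,0,0,0.01]]]'  >/dev/null
python3 st.py
```

```text
12.95 [0.5833 0.0455 0.1486] yaw -0.5589 j6 2.016 t6 0.19 F [-4.95 -2.69  7.12] M [-0.394  1.155  0.198] op 0.0118 40.0
```

```bash
python3 -m handwheel '[[[-1,0,0,0,0.01],[-1,0,0,0,0.01],[-1,0,0,0,0.01],[-1,0,0,0,0],[-1,0,0,0,0],[-1,0,0,0,0],[-1,0,0,0,0],[-1,0,0,0,0],[-1,0,0,0,0],[-1,0,0,0,0]]]'  >/dev/null
python3 - <<'E'
from h import *
m=[];t=[]
for _ in range(8): 
    optics.snapshot("top"); s=readout.state(); m+=[s["moment"][2]];t+=[s["joint_torque"][5]]
print(np.round(m,3),np.mean(m),np.round(t,3),np.mean(t))
E
python3 st.py
```

```text
[0.349 0.3   0.327 0.352 0.321 0.349 0.234 0.372] 0.32547032059485403 [0.324 0.324 0.324 0.324 0.324 0.324 0.324 0.324] 0.32366184052079916
14.35 [0.5832 0.0455 0.1486] yaw -0.5882 j6 2.045 t6 0.324 F [-5.75 -2.83  7.51] M [-0.384  1.144  0.372] op 0.0115 40.0
```

The seat is clear: about 0.285 N m on it, roughly 0.14 rad past first touch, and well below forcing. First touch is at yaw of about -0.45. Now I'll back off to a quarter turn, yaw about +1.04.

```bash
python3 -m handwheel '[[[-1,0,0,0,-0.1],[-1,0,0,0,-0.1],[-1,0,0,0,-0.1],[-1,0,0,0,-0.1],[-1,0,0,0,-0.1],[-1,0,0,0,-0.1],[-1,0,0,0,-0.1],[-1,0,0,0,-0.1],[-1,0,0,0,-0.1],[-1,0,0,0,-0.1]]]'  >/dev/null
python3 -m handwheel '[[[-1,0,0,0,-0.1],[-1,0,0,0,-0.1],[-1,0,0,0,-0.1],[-1,0,0,0,-0.1],[-1,0,0,0,-0.08],[-1,0,0,0,-0.08],[-1,0,0,0,-0.04],[-1,0,0,0,-0.028],[-1,0,0,0,0],[-1,0,0,0,0]]]'  >/dev/null
python3 st.py
```

```text
16.35 [0.5825 0.0488 0.1486] yaw 1.0385 j6 0.418 t6 -0.066 F [-7.68  7.1   7.82] M [ 1.541  1.391 -0.059] op 0.0116 40.0
```

```bash
python3 -m handwheel '[[[-0.1,0,0,0,0],[-0.1,0,0,0,0],[-0.1,0,0,0,0],[-0.1,0,0,0,0],[-0.1,0,0,0,0],[-0.1,0,0,-0.02,0],[-0.1,0,0,-0.03,0],[-0.1,0,0,-0.035,0],[-0.1,0,0,-0.035,0],[-0.1,0,0,0,0]]]'
python3 look.py w3
```

```text
clock: 17.35
ee_pos: [0.5866, 0.046, 0.2738]
tcp_rot: [2.722, 1.555, 0.014]
force: [-0.2, 0.0, 0.9]
opening: 0.042
finger_force: 0.0
17.35 [0.5866 0.046  0.2738] [2.722 1.555 0.014] [-0.114  0.045  1.655 -0.     1.431  0.419]
[[0.001, -0.965, -0.261, 0.076], [1.0, 0.001, 0.0, 0.001], [-0.0, -0.261, 0.965, -0.18], [0.0, 0.0, 0.0, 1.0]] 282.60144777830413
head_arm [196.8 258.8] 0.86 [0.582  0.0291 0.13  ]
screw_grip [189.2 251.8] 0.58 [0.5846 0.0491 0.166 ]
dial [185.3 251.5] 0.56 [0.5823 0.0465 0.134 ]
lock_tip [289.6 285.3] 0.9 [ 0.5639 -0.0542  0.197 ]
vial [220.6 197. ] 0.96 [0.4757 0.0265 0.06  ]
mask 502 [0.58336433 0.0479893 ] [0.01518489 0.03638292] angle 1.0260782863036408
```

View pics/w3.png

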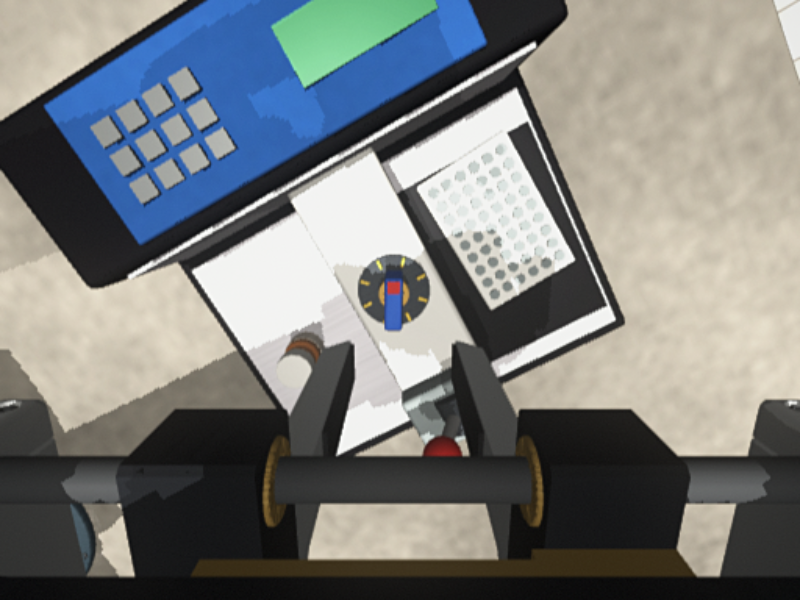

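The wing stays at about 1.03 rad at (393,300), and the ball is at (442,448), world about (0.562,-0.053). Now I'll close the fingers, turn to the washer axes, and go down on the ball's -x side.

```bash
python3 -m handwheel '[[[-1,0,0,0,0.136],[-1,0,0,0,0.136],[-1,0,0,0,0.136],[-1,0,0,0,0.136],[-1,0,0,0,0.136],[-1,0,0,0,0.136],[-1,0,0,0,0.136],[-1,0,0,0,0.136],[-1,-0.02,0.034,0,0],[-1,-0.02,0.034,0,0]]]' >/dev/null
python3 -m handwheel '[[[-1,-0.022,0.034,0,0],[-1,0,0,0,0],[-1,0,0,0,0],[-1,0,0,0,0],[-1,0,0,0,0],[-1,0,0,0,0],[-1,0,0,0,0],[-1,0,0,0,0],[-1,0,0,0,0],[-1,0,0,0,0]]]' >/dev/null
python3 st.py; python3 look.py w4
```

```text
19.7 [ 0.5167 -0.0522  0.2674] yaw -0.0501 j6 1.302 t6 0.0 F [ 0.   -0.12  0.03] M [ 0.055  0.004 -0.   ] op 0.0002 0.0
19.7 [ 0.5167 -0.0522  0.2674] [-3.141  0.079  0.   ] [-0.319 -0.113  1.821  0.     1.434  1.302]
[[0.001, -0.965, -0.261, 0.077], [1.0, 0.001, 0.001, 0.001], [-0.0, -0.261, 0.965, -0.18], [0.0, 0.0, 0.0, 1.0]] 282.60144777830413
head_arm [130.9 180.3] 0.77 [0.5816 0.0286 0.13  ]
screw_grip [131.8 157.2] 0.91 [0.5832 0.0415 0.166 ]
dial [134.6 160.4] 0.81 [0.5789 0.0496 0.134 ]
lock_tip [154.6 254.7] 0.73 [ 0.5605 -0.0528  0.197 ]
vial [203.5 201.4] 0.92 [0.4761 0.0294 0.06  ]
mask 803 [0.58308998 0.04245228] [0.0189805  0.03835603] angle 1.2087727555093823
```

View pics/w4.png

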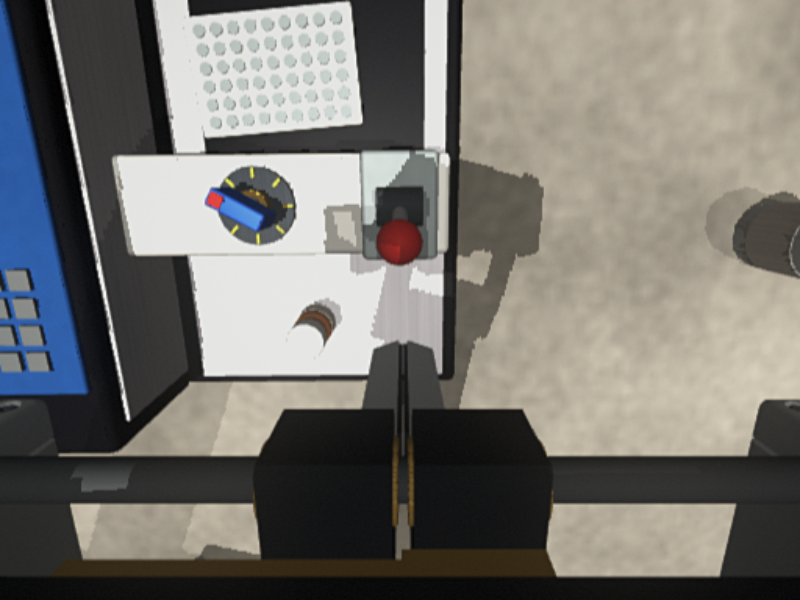

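The ball at (399,242) is straight ahead of the closed fingers, and the lane is clear. I'll descend and push along +x.

```bash
python3 -m handwheel '[[[-1,0,0,0.03,0],[-1,0,0,0.03,0],[-1,0,0,0.022,0],[-1,0.008,0,0,0],[-1,0.008,0,0,0],[-1,0.007,0,0,0],[-1,0.007,0,0,0],[-1,0.007,0,0,0],[-1,0.007,0,0,0],[-1,0,0,0,0]]]' >/dev/null
python3 st.py
python3 -m handwheel '[[[-1,0.003,0,0,0],[-1,0.003,0,0,0],[-1,0.003,0,0,0],[-1,0.003,0,0,0],[-1,0.002,0,0,0],[-1,0,0,0,0],[-1,0,0,0,0],[-1,0,0,0,0],[-1,0,0,0,0],[-1,0,0,0,0]]]' >/dev/null
python3 st.py
```

```text
21.05 [ 0.5617 -0.0547  0.1857] yaw -0.0502 j6 1.323 t6 0.014 F [-0.71  0.34 -0.38] M [0.038 0.045 0.025] op 0.0003 0.0
22.05 [ 0.5746 -0.0553  0.1856] yaw -0.0503 j6 1.329 t6 0.001 F [-0.61  0.6  -0.03] M [ 0.031  0.085 -0.011] op 0.0006 0.3
```

```bash
python3 -m handwheel '[[[-1,0.002,0,0,0],[-1,0.002,0,0,0],[-1,0.001,0,0,0],[-1,0.001,0,0,0],[-1,0.001,0,0,0],[-1,0,0,0,0],[-1,0,0,0,0],[-1,0,0,0,0],[-1,0,0,0,0],[-1,0,0,0,0]]]' >/dev/null
python3 st.py
```

```text
23.05 [ 0.5788 -0.0554  0.185 ] yaw -0.0498 j6 1.332 t6 0.036 F [-10.17   0.48   3.61] M [0.091 2.16  0.024] op 0.0005 6.0
```

```bash
python3 -m handwheel '[[[-1,0.001,0,0,0],[-1,0.001,0,0,0],[-1,0,0,0,0],[-1,0,0,0,0],[-1,0,0,0,0],[-1,0,0,0,0],[-1,0,0,0,0],[-1,0,0,0,0],[-1,0,0,0,0],[-1,0,0,0,0]]]' >/dev/null
python3 st.py
```

```text
24.05 [ 0.579  -0.0553  0.1849] yaw -0.0495 j6 1.333 t6 0.058 F [-19.1    0.38   8.37] M [0.109 3.513 0.047] op 0.0007 9.4
```

The push stalls firmly at 19 N, which is the end stop. I'll retreat, rise and check.

```bash
python3 -m handwheel '[[[-1,-0.01,0,0,0],[-1,-0.03,0,0,0],[-1,-0.03,0,0,0],[-1,0,0,-0.03,0],[-1,0,0,-0.03,0],[-1,0,0,-0.03,0],[-1,0,0,0,0],[-1,0,0,0,0],[-1,0,0,0,0],[-1,0,0,0,0]]]' >/dev/null
python3 st.py; python3 look.py w5
```

```text
25.05 [ 0.513  -0.0519  0.2737] yaw -0.0502 j6 1.3 t6 -0.0 F [0.41 0.72 0.53] M [ 0.027 -0.021 -0.027] op 0.0006 0.0
25.05 [ 0.513  -0.0519  0.2737] [-3.14   0.079  0.004] [-0.321 -0.125  1.82   0.     1.449  1.3  ]
[[0.001, -0.965, -0.261, 0.077], [1.0, 0.001, 0.001, 0.001], [-0.0, -0.261, 0.965, -0.18], [0.0, 0.0, 0.0, 1.0]] 282.60144777830413
head_arm [127.9 181.9] 0.69 [0.5806 0.0286 0.13  ]
screw_grip [127.3 155.3] 0.84 [0.5836 0.0454 0.166 ]
dial [126.2 163.7] 0.62 [0.5835 0.0473 0.134 ]
lock_tip [100. 254.] 0.71 [ 0.603  -0.0541  0.197 ]
vial [201.6 204.1] 0.84 [0.4726 0.0272 0.06  ]
mask 775 [0.58268048 0.04250802] [0.01888132 0.03827022] angle 1.1964007318477232
```

View pics/w5.png

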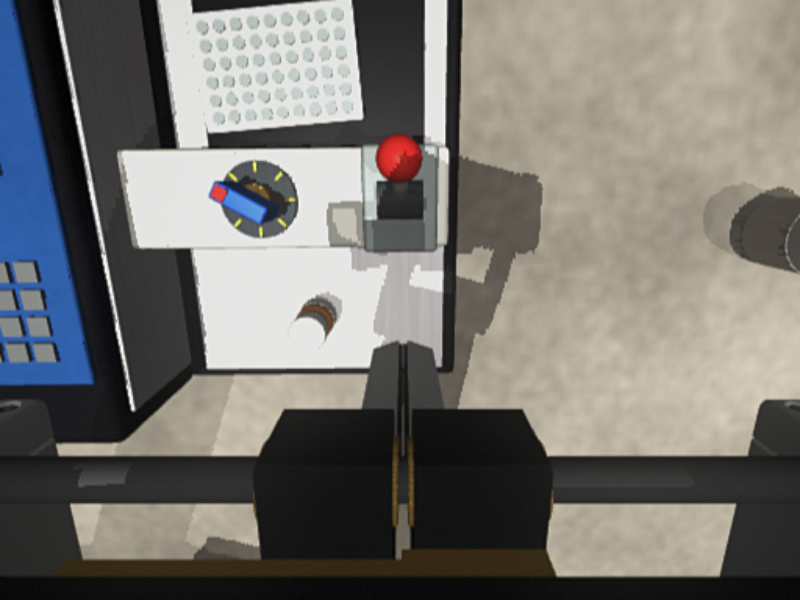

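The ball is now at (399,158), world x 0.603, which matches the predicted locked position. The wing, vial and plate are unchanged.

```bash
python3 -c "
from rig import job; print(job.hand_in())"
```

```text
the job is handed in; nothing more can be done
None
```

I turned the screw clockwise until it bottomed at about 0.29 N m on the seat, over the 0.12 snug mark but well short of forcing. I then backed it off a quarter turn from about the snug point, pushed the lock lever to its end stop, let go of everything and handed the job in at about 25 s; the result was not reported.

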